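# Rock folding drone arms for hinge play and reject the worn one

### The job

Three folding drone arms stand in the orange rack for a hinge check. Starting with the left one and working to the right, rock each arm gently at its motor, first left and then right until you feel it stop, to find the hinge that has play; then lift that loose arm out of the rack and lay it, without dropping it, wholly inside the red tray. Leave the two sound arms in their slots and everything else where it is.

Things in the scene. Friction and masses are not known exactly. Their poses are not given: they have to be found in the camera images.
- rack: Orange printed rack on a plywood board, fixed, 178 (x) x 310 (y) x 41 mm; origin mid underside, own x away from the robot, the arms point along -x. Base 27 thick in all; slippery white slots along the far edge at x = +68, pitch 100, 14 deep, walls to z = 41; a rest rail (10 wide, top z = 46) under the beams at x = -68. The motors stick out beyond the base plate, over bare bench.
- slot_left (a point): left slot of the rack as seen from the robot: middle of the slot floor, 27 mm over the bench
- slot_middle (a point): middle slot of the rack as seen from the robot: middle of the slot floor, 27 mm over the bench
- slot_right (a point): right slot of the rack as seen from the robot: middle of the slot floor, 27 mm over the bench
- foldarm_a: Drone arm A, one of three alike, mixed among the slots anew each time: aluminium flange plate (70 wide, 8 thick, 32 high, 48 at its middle) upright in a rack slot, with a dark grey arm hinged to it. 0.15 kg. Origin: middle of the flange's foot. Own -x points to the motor, z up: pivot axis at x = -30, hinge block (30 wide) to -45, beam -45 to -165, motor -165 to -195 mm; pivot screw top z = 48.
- hinge_a (a joint): Hinge of arm A, rad: 0 = straight, positive = motor to the robot's left (+y). Sound: no play, springs back, about 20 N m/rad (3 N at the motor: 0.02 rad, 3 mm), rests within 0.008 rad; over 0.11 rad (15 N) breaks it. Worn: swings with almost no force to stops at +-0.09 rad (13 mm at the motor). Rocked = 0.015 rad or more each way. Each unit also shakes +-0.01 rad in its slot.
- motor_a (a point): Middle of the motor at the end of arm A, on its upright axis, 150 mm from the pivot; 30 mm diameter, 26 high (13 above and below this point); can be straddled from above
- grip_a (a point): Point in the beam of arm A near the unit's centre of mass, 45 mm from the pivot, where to grip it for lifting: beam 22 wide x 18 high, its top 9 mm above this point. Straight up 14 mm frees the flange
- foldarm_b: Drone arm B, one of three alike, mixed among the slots anew each time: aluminium flange plate (70 wide, 8 thick, 32 high, 48 at its middle) upright in a rack slot, with a dark grey arm hinged to it. 0.15 kg. Origin: middle of the flange's foot. Own -x points to the motor, z up: pivot axis at x = -30, hinge block (30 wide) to -45, beam -45 to -165, motor -165 to -195 mm; pivot screw top z = 48.
- hinge_b (a joint): Hinge of arm B, rad: 0 = straight, positive = motor to the robot's left (+y). Sound: no play, springs back, about 20 N m/rad (3 N at the motor: 0.02 rad, 3 mm), rests within 0.008 rad; over 0.11 rad (15 N) breaks it. Worn: swings with almost no force to stops at +-0.09 rad (13 mm at the motor). Rocked = 0.015 rad or more each way. Each unit also shakes +-0.01 rad in its slot.
- motor_b (a point): Middle of the motor at the end of arm B, on its upright axis, 150 mm from the pivot; 30 mm diameter, 26 high (13 above and below this point); can be straddled from above
- grip_b (a point): Point in the beam of arm B near the unit's centre of mass, 45 mm from the pivot, where to grip it for lifting: beam 22 wide x 18 high, its top 9 mm above this point. Straight up 14 mm frees the flange
- foldarm_c: Drone arm C, one of three alike, mixed among the slots anew each time: aluminium flange plate (70 wide, 8 thick, 32 high, 48 at its middle) upright in a rack slot, with a dark grey arm hinged to it. 0.15 kg. Origin: middle of the flange's foot. Own -x points to the motor, z up: pivot axis at x = -30, hinge block (30 wide) to -45, beam -45 to -165, motor -165 to -195 mm; pivot screw top z = 48.
- hinge_c (a joint): Hinge of arm C, rad: 0 = straight, positive = motor to the robot's left (+y). Sound: no play, springs back, about 20 N m/rad (3 N at the motor: 0.02 rad, 3 mm), rests within 0.008 rad; over 0.11 rad (15 N) breaks it. Worn: swings with almost no force to stops at +-0.09 rad (13 mm at the motor). Rocked = 0.015 rad or more each way. Each unit also shakes +-0.01 rad in its slot.
- motor_c (a point): Middle of the motor at the end of arm C, on its upright axis, 150 mm from the pivot; 30 mm diameter, 26 high (13 above and below this point); can be straddled from above
- grip_c (a point): Point in the beam of arm C near the unit's centre of mass, 45 mm from the pivot, where to grip it for lifting: beam 22 wide x 18 high, its top 9 mm above this point. Straight up 14 mm frees the flange
- tray: Red plastic reject tray fixed to the bench, 240 (own x, pointing away from the robot) x 124 (own y) over the rim, 47 high; inside 224 x 108, floor 14 mm over the bench; origin mid underside. A unit (200 long, 70 wide) fits only along the tray's own x, either way round; it then stands on its flange foot and motor, tilted about 6 degrees: the foot is the lowest part, 19 mm below the arm's underside.
- flux_jar: Bystander: cream flux jar with black lid, 49 diameter x 32 high; origin under its centre
- cutters: Bystander: red side cutters 140 x 49 x 15 mm lying on the bench; origin under its middle
- battery: Bystander: dark grey drone battery 42 x 102 x 37 mm; origin under its centre
- gimbal: Bystander: black camera gimbal 50 x 46 x 34 mm; origin under its centre

How it is judged:
On the way, in this order (a step that is already met when the one before it is completed fails the run):
1. the arm in the left slot has been rocked to the left (((horizontal distance between foldarm_a and slot_left below 0.03 m and value of joint hinge_a above 0.015 rad) or (horizontal distance between foldarm_b and slot_left below 0.03 m and value of joint hinge_b above 0.015 rad) or (horizontal distance between foldarm_c and slot_left below 0.03 m and value of joint hinge_c above 0.015 rad))), for 0.05 s.
2. the arm in the left slot has been rocked to the right (((horizontal distance between foldarm_a and slot_left below 0.03 m and value of joint hinge_a below -0.015 rad) or (horizontal distance between foldarm_b and slot_left below 0.03 m and value of joint hinge_b below -0.015 rad) or (horizontal distance between foldarm_c and slot_left below 0.03 m and value of joint hinge_c below -0.015 rad))), for 0.05 s.
3. the arm in the middle slot has been rocked to the left (((horizontal distance between foldarm_a and slot_middle below 0.03 m and value of joint hinge_a above 0.015 rad) or (horizontal distance between foldarm_b and slot_middle below 0.03 m and value of joint hinge_b above 0.015 rad) or (horizontal distance between foldarm_c and slot_middle below 0.03 m and value of joint hinge_c above 0.015 rad))), for 0.05 s.
4. the arm in the middle slot has been rocked to the right (((horizontal distance between foldarm_a and slot_middle below 0.03 m and value of joint hinge_a below -0.015 rad) or (horizontal distance between foldarm_b and slot_middle below 0.03 m and value of joint hinge_b below -0.015 rad) or (horizontal distance between foldarm_c and slot_middle below 0.03 m and value of joint hinge_c below -0.015 rad))), for 0.05 s.
5. the arm in the right slot has been rocked to the left (((horizontal distance between foldarm_a and slot_right below 0.03 m and value of joint hinge_a above 0.015 rad) or (horizontal distance between foldarm_b and slot_right below 0.03 m and value of joint hinge_b above 0.015 rad) or (horizontal distance between foldarm_c and slot_right below 0.03 m and value of joint hinge_c above 0.015 rad))), for 0.05 s.
6. the arm in the right slot has been rocked to the right (((horizontal distance between foldarm_a and slot_right below 0.03 m and value of joint hinge_a below -0.015 rad) or (horizontal distance between foldarm_b and slot_right below 0.03 m and value of joint hinge_b below -0.015 rad) or (horizontal distance between foldarm_c and slot_right below 0.03 m and value of joint hinge_c below -0.015 rad))), for 0.05 s.
7. the arm with the worn hinge is lifted clear of the rack (height (world z) of foldarm_b above 0.07 m), for 0.1 s.
8. it is set down on the tray while still held (x of foldarm_b in the frame of tray between -0.11 and 0.11 m and y of foldarm_b in the frame of tray between -0.04 and 0.04 m and x of motor_b in the frame of tray between -0.11 and 0.11 m and y of motor_b in the frame of tray between -0.04 and 0.04 m and contact force between foldarm_b and tray above 0.15 N and contact force between the fingers and foldarm_b above 0.5 N), for 0.05 s.
At the end, for the whole second after the job is handed in: The worn arm lies at rest in the tray, flange foot and motor within 110 mm along and 40 mm across of its centre and under 40 and 65 mm high; both sound arms stand upright in their own slots (within 8 mm); jar, side cutters, battery and gimbal within 20 mm of their starts (x of foldarm_b in the frame of tray between -0.11 and 0.11 m and y of foldarm_b in the frame of tray between -0.04 and 0.04 m and x of motor_b in the frame of tray between -0.11 and 0.11 m and y of motor_b in the frame of tray between -0.04 and 0.04 m and height (world z) of foldarm_b below 0.04 m and height (world z) of motor_b below 0.065 m and linear speed of foldarm_b below 0.02 m/s and distance of each of foldarm_a, foldarm_c from where it was at the start of the episode below 0.008 m and angle between each of foldarm_a, foldarm_c's own z axis and vertical below 0.06 rad and distance of each of flux_jar, cutters, battery, gimbal from where it was at the start of the episode below 0.02 m); the robot touches nothing.
It fails at once if a hinge is wrenched: bent more than 0.11 rad from straight (value of joint any of hinge_a, hinge_b, hinge_c above 0.11 rad or value of joint any of hinge_a, hinge_b, hinge_c below -0.11 rad).
It fails at once if a sound arm is pulled up out of its slot or shifted by more than 8 mm (distance of any of foldarm_a, foldarm_c from where it was at the start of the episode above 0.008 m).
It fails at once if the flux jar, side cutters, battery or camera gimbal is shoved by more than 20 mm (distance of any of flux_jar, cutters, battery, gimbal from where it was at the start of the episode above 0.02 m).
It also fails if it takes over 64 s, if anything falls off the work surface, if the arm or the gripper's body presses on something with over 40 N, if the wrist force passes 120 N, or if a joint passes its speed limit or range.

### The arm

A 6-joint arm with a two-finger parallel gripper is mounted at the origin on a cart in front of the work surface, level with it; the furniture and walls round the work are solid. World frame = base frame: x ahead of the robot, y to its left, z up, the work surface at z = 0. Lengths are in m, angles in rad, forces in N, time in s.
With the tool pointing down it reaches from about 0.35 to 0.775 m from the base axis. Payload 7.3 kg.
Tool frame: the origin (TCP) lies at the very end of the fingers, on their centre line; the grasp point (between the pads) lies 19 mm behind it; z points along the fingers, y is the line along which they close (so a half turn about z gives the same grasp; the last joint's range is limited). The gripper opens to 92 mm and grips with 3 to 60 N. Pads are 19 mm wide; open, the fingers measure 130 mm over their backs; the gripper's body (75 mm by 190 mm) begins 47 mm behind the grasp point.
Start: joints at [-1.326, 0.342, 1.524, -0, 1.275, -0.146], TCP at [0.2, -0.485, 0.227] pointing down, gripper open.
Joint ranges: [-2.53, 2.53], [-0.77, 2.02], [0.04, 2.7], [-1, 4.14], [0.28, 2.66], [-3.11, 3.11]. Speed limits (rad/s): [2.57, 2.57, 3.14, 3.14, 3.14, 3.14].

### API

Orientations are given as [roll, pitch, yaw] about the fixed x, y, z axes, in that order (R = Rz(yaw) Ry(pitch) Rx(roll)).
In Python, from cell import robot, read_camera, get_calibration gives the robot as it stands. The module is installed in compiled form; this text tells all that it offers.
- The arm moves only by the tool send_rows, never from a script. Its argument "plan" is a list of rows, each a list of 2 entries, a list of its own where there are three numbers: the shift along the tool's x, y, z as a fraction of full scale, then the turn, a rotation vector about the tool's x, y, z as a fraction of full scale. A call has exactly 10 rows; each row shifts and turns the commanded pose from where the row before left it, along the tool's axes as they then stand; what a row does not reach is not made up. Full scale, the value 1, is 0.025 m for a shift and 90 degrees for a turn. A row lasts 1/8 s, in which the tool goes at most 62.5 mm and 10.7 degrees, less where a joint would pass 70% of its speed; a pose out of reach is approached as far as the arm can. A call with a number of a shift or a turn outside -1 to 1 is refused whole. A call with a gripper value outside its range is refused whole. "gripper" is the opening, from -1 (shut) to 1 (fully open), so that 0 is half open, set as the call begins (left out, the last holds). The fingers move at their own pace and stop on an object; "force" is the grip in N (left out, the last holds). Time passes only in rows, so rows that do not move let the fingers close, or fill a call up. It gives the time, the measured TCP pose, the force, the opening and the grip force at its end, in the units of the state.
- robot.observe(): the state, without advancing time (a new reading comes with each control period).
- read_camera(name): name is "scene" or "top" or "wrist"; returns (picture, depth): 384x512x3 uint8, blue, green, red; 384x512 float32, m along the optical axis (not along the pixel's ray), 0 where there is no reading.
- get_calibration(name): a dict with "intrinsics" (3x3 intrinsics, pixels), "dist_coeffs" ([k1, k2, p1, p2, k3] as OpenCV has them; the pictures are not rectified), "rvec" (rotation vector, rad) and "tvec" (3), from world to camera coordinates, as OpenCV has them. Camera axes: x right, y down, z forward; pixel columns grow to the right and rows downward; lengths in m; the calibration is good to about 2 mm. A picture is of the moment at which its call begins: read the wrist's pose just before it. get_calibration takes no time and is no camera call; for the wrist camera it gives the pose at the moment of the call.
- robot.hand_in(): hands the job in; it is judged then, once.
The state is a dict: "time": time; "qpos": joint angles; "qvel": joint speeds; "joint_efforts": joint torques, N m; "tool_pos": TCP position; "tool_rot": TCP orientation; "contact_force": force on the tool from outside, world axes, zero at the start; "torque": the same for the moment, N m; "opening": finger opening in m; "grip_force": force on a finger pad.
Only numpy, scipy, OpenCV 4.12 (cv2) and the standard library are available. Lean on these libraries where they do the work, as an engineer would, in place of code of your own. Each camera call takes 0.05 s, during which the arm holds its last target. There are 200 camera calls.

## Working session

There is one attempt and no reset: what is moved stays moved. The work goes in short steps, Python scripts to look and compute and a tool call to move; the robot and the scene stay as the last step left them, time stands still between calls to the robot, and variables do not carry over. Pictures are saved under pics/ and viewed, at most 10 in all, crops included, and the job is handed in when it is done.

Besides the shell and the picture viewer there is one more tool, called after ">>>" as name(argument=value, ...) on one line, values as JSON. send_rows: Moves the arm, as the interface text tells. Shift numbers are shares of 0.025 m and turn numbers shares of 90 degrees, none past 1 either way. Its arguments: {"type":"object","properties":{"plan":{"type":"array"},"gripper":{"type":"number"},"force":{"type":"number"}},"required":["plan"]}

```bash
mkdir -p pics
cat > h.py <<'E'
import numpy as np, cv2
from cell import robot, read_camera, get_calibration
def pts(name,d,c):
    # world point per pixel from depth
    K=np.array(c['intrinsics']);D=np.array(c['dist_coeffs']);R=cv2.Rodrigues(np.array(c['rvec'],float))[0];t=np.array(c['tvec'],float).ravel()
    h,w=d.shape;u,v=np.meshgrid(np.arange(w),np.arange(h))
    n=cv2.undistortPoints(np.stack([u,v],-1).reshape(-1,1,2).astype(np.float64),K,D).reshape(h,w,2)
    P=np.dstack([n*d[...,None],d])
    return (P-t)@R
def ray(c,uv,z):
    K=np.array(c['intrinsics']);D=np.array(c['dist_coeffs']);R=cv2.Rodrigues(np.array(c['rvec'],float))[0];t=np.array(c['tvec'],float).ravel()
    n=cv2.undistortPoints(np.array(uv,float).reshape(-1,1,2),K,D).reshape(-1,2)
    r=np.c_[n,np.ones(len(n))]@R;o=-R.T@t
    return o+r*((z-o[2])/r[:,2])[:,None]
E
python3 - <<'E'
from h import *
o=robot.observe();print(o)
for n in ('top','scene'):
    c=get_calibration(n);im,d=read_camera(n);np.savez('%s0.npz'%n,im=im,d=d)
    cv2.imwrite('pics/%s0.png'%n,im);print(n,c)
E
```

```text
{'time': 0.0, 'qpos': array([-1.32602106e+00,  3.42743371e-01,  1.52504194e+00, -9.75113699e-06,
        1.27539524e+00, -1.45997346e-01]), 'qvel': array([ 0.0011196 , -0.00055893, -0.00171251,  0.00010159,  0.00143797,
        0.00055292]), 'joint_efforts': array([-7.85190005e-04, -4.31247568e+01, -2.44218707e+01,  7.16704270e-02,
        5.58520365e-02, -1.41845526e-04]), 'tool_pos': array([ 0.1998906 , -0.4850046 ,  0.22602555]), 'tool_rot': array([-3.14002029e+00, -2.21781541e-04,  3.90775288e-01]), 'contact_force': array([-0.68398415,  0.39903352,  0.77954652]), 'torque': array([0.00559565, 0.04647433, 0.03985841]), 'grip_force': 0.0, 'opening': 0.09180758702558285}
top {'intrinsics': array([[348.07782969,   0.        , 257.41816913],
       [  0.        , 348.07782969, 192.46494442],
       [  0.        ,   0.        ,   1.        ]]), 'dist_coeffs': array([-0.07674249,  0.        ,  0.        ,  0.        ,  0.        ]), 'rvec': array([ 2.16494402, -2.11482919,  0.1777983 ]), 'tvec': array([-0.13853375,  0.49733992,  1.01261118])}
scene {'intrinsics': array([[434.77022767,   0.        , 260.23155759],
       [  0.        , 434.77022767, 191.42974967],
       [  0.        ,   0.        ,   1.        ]]), 'dist_coeffs': array([-0.1131218,  0.       ,  0.       ,  0.       ,  0.       ]), 'rvec': array([ 1.9597181 , -0.97079217,  0.55143579]), 'tvec': array([-0.43387398,  0.23525291,  0.96058413])}
```

View pics/top0.png

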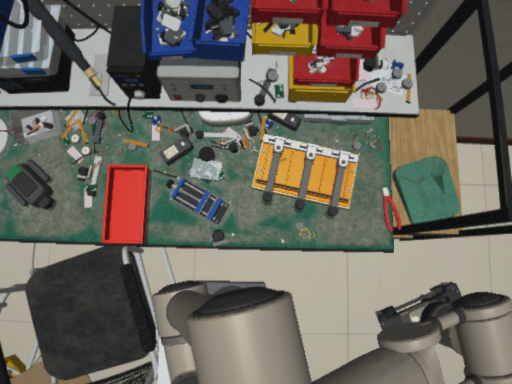

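View pics/scene0.png

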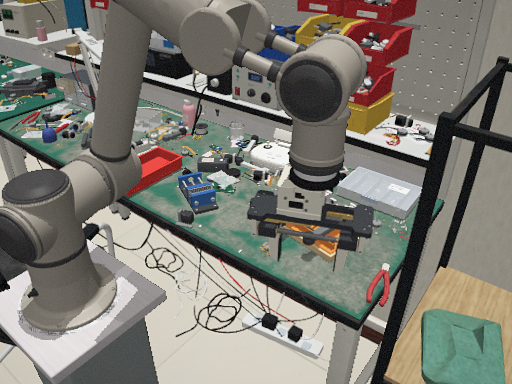

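The top view shows the rack around (305,172), with motors near (267,198), (300,208) and (332,212). The tray is near (125,205). The gripper hides the rack in the scene view.

Run:
```python
from h import *
z=np.load('top0.npz');im,d=z['im'],z['d'];c=get_calibration('top');P=pts('top',d,c)
for u,v in [(267,198),(300,208),(332,212),(276,148),(310,153),(345,159),(230,210),(148,165),(147,244),(104,243),(106,166),(125,205),(290,175),(272,188)]:
    print((u,v),P[v,u].round(4))
hsv=cv2.cvtColor(im,cv2.COLOR_BGR2HSV)
o=cv2.inRange(hsv,(8,140,120),(22,255,255));r=cv2.inRange(hsv,(0,150,90),(6,255,255))|cv2.inRange(hsv,(174,150,90),(180,255,255))
for n,m,roi,zz in (('rack',o,(240,130,370,215),.027),('tray',r,(95,155,160,250),.047)):
    k=np.zeros_like(m);k[roi[1]:roi[3],roi[0]:roi[2]]=1;m=m*k
    uv=np.argwhere(m>0)[:,::-1];W=P[uv[:,1],uv[:,0]]
    print(n,len(W),np.percentile(W[:,2],[5,50,95]).round(4))
    w=ray(c,uv,zz)[:,:2]
    print(cv2.minAreaRect(w.astype(np.float32)*1000))
    print(cv2.boxPoints(cv2.minAreaRect(w.astype(np.float32)*1000)).round(1).tolist())
# dark parts over the rack
```

```text
(267, 198) [ 0.4797 -0.1552  0.0716]
(300, 208) [ 0.4541 -0.2539  0.0574]
(332, 212) [ 0.3319 -0.1234  1.0801]
(276, 148) [ 0.6317 -0.1794  0.0725]
(310, 153) [ 0.6182 -0.2813  0.0749]
(345, 159) [ 0.6037 -0.3876  0.071 ]
(230, 210) [ 0.4491 -0.0431  0.0049]
(148, 165) [0.5869 0.2243 0.0035]
(147, 244) [0.3374 0.2104 0.0007]
(104, 243) [ 0.3362  0.3476 -0.0015]
(106, 166) [0.5814 0.3623 0.0012]
(125, 205) [0.4555 0.2847 0.0125]
(290, 175) [ 0.5608 -0.2269  0.0226]
(272, 188) [ 0.5123 -0.17    0.0569]
rack 3022 [0.0227 0.0263 0.0348]
((589.3580932617188, -246.4569854736328), (359.44903564453125, 180.5582733154297), 78.43508911132812)
[[464.8999938964844, -404.3999938964844], [641.7999877929688, -440.6000061035156], [713.7999877929688, -88.5], [536.9000244140625, -52.29999923706055]]
tray 3050 [0.0103 0.0143 0.0474]
((456.398681640625, 272.0395202636719), (238.9372100830078, 129.3146209716797), 0.6002897024154663)
[[336.29998779296875, 335.3999938964844], [337.6000061035156, 206.10000610351562], [576.5, 208.60000610351562], [575.2000122070312, 337.8999938964844]]
```

>>> send_rows(plan=[[[0,0,-0.5],[0,0,0.085]],[[0,0,-0.5],[0,0,0.085]],[[0,0,0],[0,0,0.085]],[[0,0,0],[0,0,0.085]],[[0.8,-1,0],[0,0,0]],[[0.8,-1,0],[0,0,0]],[[0.8,-1,0],[0,0,0]],[[0.8,-1,0],[0,0,0]],[[0.8,-1,0],[0,0,0]],[[0.8,-1,0],[0,0,0]]], gripper=-0.1)

```text
time: 1.35
tool_pos: [0.3408, -0.3531, 0.2514]
tool_rot: [-3.141, 0.001, -0.143]
contact_force: [0.3, -0.8, -1.0]
opening: 0.0412
grip_force: 0.0
```

>>> send_rows(plan=[[[0.8,-1,0],[0,0,0]],[[0.8,-1,0],[0,0,0]],[[0.8,-1,0],[0,0,0]],[[0.8,-1,0],[0,0,0]],[[0,0,0],[0,0,0]],[[0,0,0],[0,0,0]],[[0,0,0],[0,0,0]],[[0,0,0],[0,0,0]],[[0,0,0],[0,0,0]],[[0,0,0],[0,0,0]]])

```text
time: 2.6
tool_pos: [0.4335, -0.2667, 0.2517]
tool_rot: [3.141, -0.0, -0.144]
contact_force: [-0.7, -0.8, 0.6]
opening: 0.0412
grip_force: 0.0
```

Run:
```python
from h import *
o=robot.observe();c=get_calibration('wrist');print(o['tool_pos'],o['tool_rot'],c['intrinsics'][0,0])
im,d=read_camera('wrist');np.savez('w1.npz',im=im,d=d,**c);cv2.imwrite('pics/w1.png',im)
ims,ds=read_camera('scene');cv2.imwrite('pics/s1.png',ims)
```

```text
[ 0.43350671 -0.26673632  0.25174848] [ 3.14147860e+00 -5.27118447e-05 -1.43697119e-01] 298.1018388497679
```

View pics/w1.png

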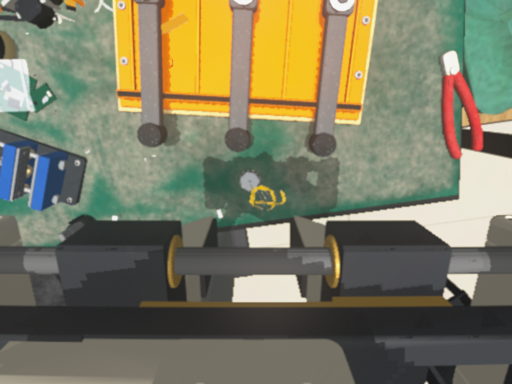

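The wrist view shows motors at (152,134), (237,139) and (324,144), with beams running up to pivot screws near (148,0), (243,0) and (341,3). I'll measure the motors by ray, depth and triangulation against the top view.

Run:
```python
from h import *
z=np.load('w1.npz');im,d=z['im'],z['d'];P=pts('wrist',d,z)
ct=get_calibration('top');tp=np.load('top0.npz')
def R(c): return cv2.Rodrigues(np.array(c['rvec'],float))[0],np.array(c['tvec'],float).ravel()
def und(c,uv): return cv2.undistortPoints(np.array(uv,float).reshape(-1,1,2),np.array(c['intrinsics']),np.array(c['dist_coeffs'])).reshape(2,1)
def tri(c1,p1,c2,p2):
    M=[np.c_[R(c)] if 0 else np.hstack([R(c)[0],R(c)[1][:,None]]) for c in(c1,c2)]
    X=cv2.triangulatePoints(M[0],M[1],und(c1,p1),und(c2,p2));return (X[:3]/X[3]).ravel()
for (u,v),t in zip([(152,134),(237,139),(324,144)],[(267,198),(300,208),(332,211.5)]):
    print('depth',P[v-3:v+4,u-3:u+4].reshape(-1,3).mean(0).round(4),'ray',ray(z,[(u,v)],.068).round(4),'tri',tri(z,(u,v),ct,t).round(4))
    # motor points: height >.06 within 40px window rows > v-14
    win=np.zeros(d.shape,bool);win[v-18:v+20,u-20:u+21]=1
    m=win&(P[...,2]>.045);q=P[m];top=q[q[:,2]>np.percentile(q[:,2],50)-.004]
    print('  blob z pct',np.percentile(q[:,2],[5,50,95]).round(4))
# beam heights / lines
for v in (40,60,80,95):
    row=P[v];m=(row[:,2]>.045)
    s=np.flatnonzero(m);g=np.split(s,np.flatnonzero(np.diff(s)>3)+1)
    for k in g:
        if len(k)>8: print(v,k[0],k[-1],row[k].mean(0).round(4))
for u,v in [(148,1),(243,1),(341,3),(200,95),(200,60),(200,150)]: print((u,v),P[v,u].round(4))
```

```text
depth [ 0.4889 -0.1602  0.0726] ray [[ 0.4887 -0.1586  0.068 ]] tri [ 0.4855 -0.1544  0.0521]
  blob z pct [0.0553 0.0709 0.0735]
depth [ 0.4697 -0.2541  0.0732] ray [[ 0.4692 -0.2537  0.068 ]] tri [ 0.4615 -0.2545  0.0239]
  blob z pct [0.0631 0.0713 0.0735]
depth [ 0.4501 -0.3507  0.0729] ray [[ 0.4494 -0.3518  0.068 ]] tri [ 0.4467 -0.3533  0.05  ]
  blob z pct [0.0585 0.0711 0.0734]
40 138 161 [ 0.5865 -0.1772  0.0638]
40 232 252 [ 0.5718 -0.2752  0.0646]
40 323 344 [ 0.5556 -0.3681  0.0802]
60 139 161 [ 0.5668 -0.1732  0.0641]
60 231 252 [ 0.55   -0.2713  0.0806]
60 320 342 [ 0.5387 -0.3679  0.0634]
80 140 162 [ 0.5465 -0.1696  0.0638]
80 231 250 [ 0.532  -0.2674  0.0652]
80 318 339 [ 0.5184 -0.3634  0.0639]
95 116 225 [ 0.5285 -0.1846  0.054 ]
95 230 249 [ 0.5166 -0.2639  0.0646]
95 317 337 [ 0.5028 -0.3603  0.0644]
(148, 1) [ 0.622  -0.1851  0.0678]
(243, 1) [ 0.6058 -0.2817  0.0737]
(341, 3) [ 0.59   -0.3794  0.0744]
(200, 95) [ 0.5239 -0.2175  0.0475]
(200, 60) [ 0.5643 -0.222   0.0295]
(200, 150) [ 0.4552 -0.1966  0.003 ]
```

>>> send_rows(plan=[[[0,0,0],[0,0,0.029]],[[0.27,-0.93,0],[0,0,0]],[[0.27,-0.93,0],[0,0,0]],[[0.27,-0.93,0],[0,0,0]],[[0.27,-0.93,0],[0,0,0]],[[0.27,-0.93,0.5],[0,0,0]],[[0,0,1],[0,0,0]],[[0,0,1],[0,0,0]],[[0,0,1],[0,0,0]],[[0,0,1],[0,0,0]]], gripper=0.1, force=5)

```text
time: 3.95
tool_pos: [0.4887, -0.1586, 0.1385]
tool_rot: [3.141, -0.0, -0.189]
contact_force: [-0.1, 0.7, 0.8]
opening: 0.0505
grip_force: 0.0
```

Run:
```python
from h import *
o=robot.observe();c=get_calibration('wrist');print(o['tool_pos'],o['tool_rot'])
im,d=read_camera('wrist');np.savez('w2.npz',im=im,d=d,**c);cv2.imwrite('pics/w2.png',im)
```

```text
[ 0.48869455 -0.15863895  0.13848354] [ 3.14144758e+00 -2.83173304e-04 -1.88629340e-01]
```

View pics/w2.png

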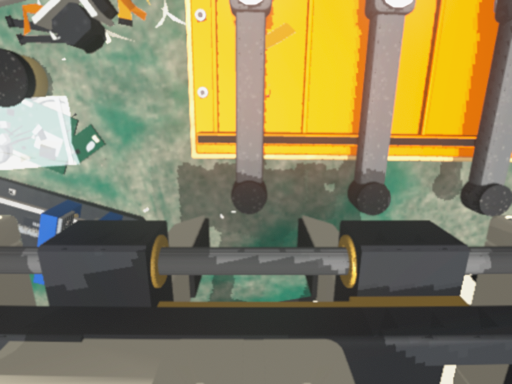

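The motor under the fingers is at (250,196), centred between them. I'll re-measure from this nearer view.

Run:
```python
from h import *
z=np.load('w2.npz');im,d=z['im'],z['d'];P=pts('wrist',d,z)
for u,v in [(250,192),(370,194),(490,196),(250,120),(380,120),(250,50),(388,50)]:
    print(P[v-2:v+3,u-2:u+3].reshape(-1,3).mean(0).round(4),ray(z,[(u,v)],.072 if v>150 else .064).round(4))
for v in (30,60,90,120):
    row=P[v];s=np.flatnonzero(row[:,2]>.05);g=np.split(s,np.flatnonzero(np.diff(s)>3)+1)
    for k in g:
        if len(k)>8: print(v,k[0],k[-1],ray(z,[((k[0]+k[-1])/2,v)],.064).round(4))
for v in (190,):
    row=P[v];s=np.flatnonzero(row[:,2]>.05);g=np.split(s,np.flatnonzero(np.diff(s)>3)+1)
    for k in g: print(v,k[0],k[-1],ray(z,[((k[0]+k[-1])/2,v)],.07).round(4))
```

```text
[ 0.4938 -0.1577  0.0728] [[ 0.4936 -0.1576  0.072 ]]
[ 0.4744 -0.2505  0.0725] [[ 0.4742 -0.2507  0.072 ]]
[ 0.4544 -0.3457  0.0722] [[ 0.4543 -0.3459  0.072 ]]
[ 0.5477 -0.168   0.0649] [[ 0.5477 -0.168   0.064 ]]
[ 0.5294 -0.2657  0.0653] [[ 0.5292 -0.2662  0.064 ]]
[ 0.5963 -0.1774  0.0651] [[ 0.5965 -0.1774  0.064 ]]
[ 0.578  -0.2756  0.0651] [[ 0.5781 -0.2761  0.064 ]]
30 60 75 [[ 0.6349 -0.0511  0.064 ]]
30 236 265 [[ 0.6095 -0.1803  0.064 ]]
30 369 403 [[ 0.5917 -0.2757  0.064 ]]
30 499 511 [[ 0.5766 -0.3614  0.064 ]]
60 236 265 [[ 0.5898 -0.1765  0.064 ]]
60 366 399 [[ 0.572  -0.2715  0.064 ]]
60 492 511 [[ 0.5563 -0.3591  0.064 ]]
90 236 264 [[ 0.5693 -0.1721  0.064 ]]
90 363 396 [[ 0.5513 -0.2676  0.064 ]]
90 487 511 [[ 0.535  -0.3576  0.064 ]]
120 236 263 [[ 0.5478 -0.1676  0.064 ]]
120 360 392 [[ 0.5298 -0.2632  0.064 ]]
120 481 511 [[ 0.5127 -0.3556  0.064 ]]
190 232 266 [[ 0.4948 -0.157   0.07  ]]
190 348 388 [[ 0.4771 -0.2501  0.07  ]]
190 462 511 [[ 0.4591 -0.3445  0.07  ]]
```

>>> send_rows(plan=[[[0.1,-0.08,0.9],[0,0,0]],[[0,0,0.9],[0,0,0]],[[0,0,0.9],[0,0,0]],[[0,0,0.84],[0,0,0]],[[0,-0.1,0],[0,0,0]],[[0,-0.1,0],[0,0,0]],[[0,-0.1,0],[0,0,0]],[[0,-0.1,0],[0,0,0]],[[0,-0.08,0],[0,0,0]],[[0,0,0],[0,0,0]]])

```text
time: 5.25
tool_pos: [0.4938, -0.1453, 0.0509]
tool_rot: [3.141, -0.0, -0.189]
contact_force: [0.1, 0.7, 0.4]
opening: 0.0503
grip_force: 0.0
```

>>> send_rows(plan=[[[0,-0.03,0],[0,0,0]],[[0,-0.03,0],[0,0,0]],[[0,-0.02,0],[0,0,0]],[[0,0,0],[0,0,0]],[[0,0,0],[0,0,0]],[[0,0,0],[0,0,0]],[[0,0,0],[0,0,0]],[[0,0,0],[0,0,0]],[[0,0,0],[0,0,0]],[[0,0,0],[0,0,0]]])

```text
time: 6.5
tool_pos: [0.4941, -0.1435, 0.0507]
tool_rot: [3.142, 0.0, -0.189]
contact_force: [0.2, -0.7, -0.4]
opening: 0.0504
grip_force: 0.1
```

>>> send_rows(plan=[[[0,-0.02,0],[0,0,0]],[[0,-0.02,0],[0,0,0]],[[0,-0.02,0],[0,0,0]],[[0,-0.02,0],[0,0,0]],[[0,-0.02,0],[0,0,0]],[[0,-0.02,0],[0,0,0]],[[0,0,0],[0,0,0]],[[0,0,0],[0,0,0]],[[0,0,0],[0,0,0]],[[0,0,0],[0,0,0]]])

```text
time: 7.75
tool_pos: [0.4947, -0.1405, 0.0507]
tool_rot: [3.142, -0.0, -0.189]
contact_force: [-0.1, 0.6, -0.5]
opening: 0.0504
grip_force: 0.0
```

```bash
cat > look.py <<'E'
from h import *
import sys
o=robot.observe();z=get_calibration('wrist');print(o['tool_pos'].round(4),o['contact_force'].round(2),o['torque'].round(3),o['grip_force'])
im,d=read_camera('wrist');P=pts('wrist',d,z);cv2.imwrite('pics/%s.png'%sys.argv[1],im)
# beam centres by height, heading of each beam
G={}
for v in range(0,150,6):
    row=P[v];s=np.flatnonzero((row[:,2]>.05)&(row[:,2]<.08))
    if not len(s): continue
    for k in np.split(s,np.flatnonzero(np.diff(s)>2)+1):
        if len(k)<8 or k[0]<3 or k[-1]>508: continue
        w=ray(z,[(k[0]-.5,v),(k[-1]+.5,v)],.064)
        if .014<abs(w[0,1]-w[1,1])<.032: G.setdefault(int(round((w[:,1].mean()+.2*(w[:,0].mean()-.49)+.157)/.1)),[]).append(w.mean(0)[:2])
for k,a in G.items():
    a=np.array(a)
    if len(a)>4:
        p=np.polyfit(a[:,0],a[:,1],1);r=a[:,1]-np.polyval(p,a[:,0]);m=abs(r)<.004;p=np.polyfit(a[m,0],a[m,1],1);print(k,m.sum(),'heading %.4f'%np.arctan(p[0]),'y at x=.55 %.4f'%np.polyval(p,.55))
E
python3 look.py w3
```

```text
[ 0.4947 -0.1405  0.0507] [-0.05  0.57 -0.47] [ 0.035  0.059 -0.002] 0.0
0 25 heading -0.2313 y at x=.55 -0.1645
```

>>> send_rows(plan=[[[0,-0.02,0],[0,0,0]],[[0,-0.02,0],[0,0,0]],[[0,-0.02,0],[0,0,0]],[[0,-0.02,0],[0,0,0]],[[0,-0.02,0],[0,0,0]],[[0,-0.02,0],[0,0,0]],[[0,-0.02,0],[0,0,0]],[[0,0,0],[0,0,0]],[[0,0,0],[0,0,0]],[[0,0,0],[0,0,0]]])

```text
time: 9.05
tool_pos: [0.4953, -0.1371, 0.0507]
tool_rot: [3.142, -0.0, -0.189]
contact_force: [-0.3, 0.9, -0.5]
opening: 0.0504
grip_force: 0.0
```

```bash
python3 look.py w4
```

```text
[ 0.4953 -0.1371  0.0507] [-0.28  0.92 -0.49] [ 0.034  0.02  -0.01 ] 0.0
0 25 heading -0.2530 y at x=.55 -0.1622
```

Left arm is already turned about 0.05 rad with almost no force, where a sound one would push back about 6.5 N. I'll feel for the stop carefully.

>>> send_rows(plan=[[[0,-0.03,0],[0,0,0]],[[0,-0.03,0],[0,0,0]],[[0,-0.03,0],[0,0,0]],[[0,-0.03,0],[0,0,0]],[[0,-0.03,0],[0,0,0]],[[0,-0.02,0],[0,0,0]],[[0,-0.02,0],[0,0,0]],[[0,-0.02,0],[0,0,0]],[[0,0,0],[0,0,0]],[[0,0,0],[0,0,0]]])

```text
time: 10.35
tool_pos: [0.4963, -0.1319, 0.0507]
tool_rot: [3.142, -0.0, -0.189]
contact_force: [-0.6, 0.0, 0.4]
opening: 0.0503
grip_force: 0.0
```

```bash
python3 look.py w5
```

```text
[ 0.4963 -0.1319  0.0507] [-0.62  0.04  0.4 ] [ 0.066  0.006 -0.019] 0.0
0 25 heading -0.2870 y at x=.55 -0.1589
```

>>> send_rows(plan=[[[0,-0.02,0],[0,0,0]],[[0,-0.02,0],[0,0,0]],[[0,-0.01,0],[0,0,0]],[[0,-0.01,0],[0,0,0]],[[0,0,0],[0,0,0]],[[0,0,0],[0,0,0]],[[0,0,0],[0,0,0]],[[0,0,0],[0,0,0]],[[0,0,0],[0,0,0]],[[0,0,0],[0,0,0]]])

```text
time: 11.65
tool_pos: [0.4966, -0.1304, 0.0507]
tool_rot: [3.142, 0.0, -0.189]
contact_force: [-0.8, -0.4, -0.8]
opening: 0.0507
grip_force: 0.0
```

>>> send_rows(plan=[[[0,0.4,0],[0,0,0]],[[0,0.3,0],[0,0,0]],[[0,0.12,0],[0,0,0]],[[0,0.12,0],[0,0,0]],[[0,0.12,0],[0,0,0]],[[0,0.12,0],[0,0,0]],[[0,0.12,0],[0,0,0]],[[0,0.12,0],[0,0,0]],[[0,0.12,0],[0,0,0]],[[0,0.06,0],[0,0,0]]])

```text
time: 12.9
tool_pos: [0.489, -0.17, 0.0507]
tool_rot: [3.141, -0.0, -0.189]
contact_force: [-1.4, 0.5, -0.7]
opening: 0.0504
grip_force: 0.2
```

```bash
python3 look.py w6
```

```text
[ 0.489  -0.17    0.0507] [-1.41  0.48 -0.7 ] [ 0.082  0.132 -0.049] 0.1618846133351326
0 25 heading -0.1704 y at x=.55 -0.1710
-1 25 heading -0.1965 y at x=.55 -0.2662
```

>>> send_rows(plan=[[[0,0.04,0],[0,0,0]],[[0,0.04,0],[0,0,0]],[[0,0.04,0],[0,0,0]],[[0,0.04,0],[0,0,0]],[[0,0.04,0],[0,0,0]],[[0,0.04,0],[0,0,0]],[[0,0.04,0],[0,0,0]],[[0,0.03,0],[0,0,0]],[[0,0,0],[0,0,0]],[[0,0,0],[0,0,0]]])

```text
time: 14.2
tool_pos: [0.4877, -0.1774, 0.0508]
tool_rot: [3.141, -0.0, -0.189]
contact_force: [0.5, -0.5, 0.0]
opening: 0.0506
grip_force: 0.0
```

```bash
python3 look.py w7
```

```text
[ 0.4877 -0.1774  0.0508] [ 0.46 -0.5   0.  ] [0.04  0.046 0.011] 0.0
0 25 heading -0.1183 y at x=.55 -0.1757
-1 25 heading -0.1975 y at x=.55 -0.2665
```

The left arm is loose: 0.08 rad to either side with no resistance. Now the middle arm.

>>> send_rows(plan=[[[0,-0.4,0],[0,0,0]],[[0,0,-1],[0,0,0]],[[0,0,-1],[0,0,0]],[[0,0.84,0],[0,0,0]],[[0,0.84,0],[0,0,0]],[[0,0.84,0],[0,0,0]],[[0,0.84,0],[0,0,0]],[[0,0,0],[0,0,0]],[[0,0,1],[0,0,0]],[[0,0,1],[0,0,0]]])

```text
time: 15.5
tool_pos: [0.4739, -0.2497, 0.0503]
tool_rot: [3.142, -0.001, -0.189]
contact_force: [0.4, 0.2, -1.2]
opening: 0.0505
grip_force: 0.0
```

>>> send_rows(plan=[[[0,-0.1,0],[0,0,0]],[[0,-0.1,0],[0,0,0]],[[0,-0.1,0],[0,0,0]],[[0,-0.1,0],[0,0,0]],[[0,-0.05,0],[0,0,0]],[[0,-0.05,0],[0,0,0]],[[0,-0.05,0],[0,0,0]],[[0,0,0],[0,0,0]],[[0,0,0],[0,0,0]],[[0,0,0],[0,0,0]]])

```text
time: 16.75
tool_pos: [0.4766, -0.2377, 0.0514]
tool_rot: [3.14, -0.002, -0.189]
contact_force: [-2.4, -5.8, 4.3]
opening: 0.0507
grip_force: 2.8
```

```bash
python3 look.py w8
```

```text
[ 0.4766 -0.2377  0.0514] [-2.45 -5.82  4.33] [-0.937  0.449 -0.029] 2.838975191116333
0 25 heading -0.1204 y at x=.55 -0.1784
-1 25 heading -0.2350 y at x=.55 -0.2665
```

>>> send_rows(plan=[[[0,0.25,0],[0,0,0]],[[0,0.25,0],[0,0,0]],[[0,0.25,0],[0,0,0]],[[0,0.15,0],[0,0,0]],[[0,0.1,0],[0,0,0]],[[0,0.1,0],[0,0,0]],[[0,0.1,0],[0,0,0]],[[0,0.06,0],[0,0,0]],[[0,0,0],[0,0,0]],[[0,0,0],[0,0,0]]])

```text
time: 18.05
tool_pos: [0.4704, -0.2675, 0.0507]
tool_rot: [3.141, -0.0, -0.189]
contact_force: [-0.3, -0.3, -0.2]
opening: 0.0499
grip_force: 0.1
```

```bash
python3 look.py w9
```

```text
[ 0.4704 -0.2675  0.0507] [-0.31 -0.31 -0.25] [0.095 0.037 0.059] 0.061196302995085716
-1 25 heading -0.1765 y at x=.55 -0.2722
-2 25 heading -0.1976 y at x=.55 -0.3682
0 12 heading -0.1228 y at x=.55 -0.1797
```

>>> send_rows(plan=[[[0,0.03,0],[0,0,0]],[[0,0.03,0],[0,0,0]],[[0,0.03,0],[0,0,0]],[[0,0.03,0],[0,0,0]],[[0,0.03,0],[0,0,0]],[[0,0.03,0],[0,0,0]],[[0,0.02,0],[0,0,0]],[[0,0,0],[0,0,0]],[[0,0,0],[0,0,0]],[[0,0,0],[0,0,0]]])

```text
time: 19.35
tool_pos: [0.4693, -0.272, 0.0507]
tool_rot: [-3.141, 0.001, -0.189]
contact_force: [-0.5, 5.1, 2.5]
opening: 0.0504
grip_force: 2.5
```

```bash
python3 look.py w10
```

```text
[ 0.4693 -0.272   0.0507] [-0.5   5.12  2.5 ] [0.987 0.012 0.024] 2.52082496881485
-1 25 heading -0.1461 y at x=.55 -0.2744
-2 25 heading -0.2004 y at x=.55 -0.3685
0 6 heading -0.1298 y at x=.55 -0.1799
```

>>> send_rows(plan=[[[0,-0.4,0],[0,0,0]],[[0,0,-1],[0,0,0]],[[0,0,-1],[0,0,0]],[[0,0.86,0],[0,0,0]],[[0,0.86,0],[0,0,0]],[[0,0.86,0],[0,0,0]],[[0,0.84,0],[0,0,0]],[[0,0,0],[0,0,0]],[[0,0,1],[0,0,0]],[[0,0,1],[0,0,0]]])

```text
time: 20.65
tool_pos: [0.4553, -0.3463, 0.0502]
tool_rot: [-3.142, -0.0, -0.189]
contact_force: [-0.1, 0.3, 0.6]
opening: 0.0506
grip_force: 0.0
```

>>> send_rows(plan=[[[0,-0.1,0],[0,0,0]],[[0,-0.1,0],[0,0,0]],[[0,-0.1,0],[0,0,0]],[[0,-0.1,0],[0,0,0]],[[0,-0.05,0],[0,0,0]],[[0,-0.05,0],[0,0,0]],[[0,-0.04,0],[0,0,0]],[[0,0,0],[0,0,0]],[[0,0,0],[0,0,0]],[[0,0,0],[0,0,0]]])

```text
time: 21.9
tool_pos: [0.458, -0.3347, 0.0516]
tool_rot: [3.139, -0.002, -0.189]
contact_force: [-3.2, -5.4, 4.3]
opening: 0.0506
grip_force: 2.8
```

```bash
python3 look.py w11
```

```text
[ 0.458  -0.3347  0.0516] [-3.21 -5.42  4.27] [-0.885  0.596 -0.028] 2.8229109942913055
-1 25 heading -0.1841 y at x=.55 -0.2750
-2 25 heading -0.2426 y at x=.55 -0.3689
```

Sound; left done. Now rightwards, with the same travel as for the middle arm.

>>> send_rows(plan=[[[0,0.3,0],[0,0,0]],[[0,0.3,0],[0,0,0]],[[0,0.3,0],[0,0,0]],[[0,0.15,0],[0,0,0]],[[0,0.1,0],[0,0,0]],[[0,0.1,0],[0,0,0]],[[0,0.1,0],[0,0,0]],[[0,0.06,0],[0,0,0]],[[0,0.04,0],[0,0,0]],[[0,0,0],[0,0,0]]])

```text
time: 23.2
tool_pos: [0.4507, -0.3682, 0.0506]
tool_rot: [-3.141, 0.001, -0.189]
contact_force: [-1.2, 5.4, 1.6]
opening: 0.0504
grip_force: 2.3
```

```bash
python3 look.py w12
```

```text
[ 0.4507 -0.3682  0.0506] [-1.22  5.36  1.55] [ 0.87   0.276 -0.041] 2.255021408200264
-2 25 heading -0.1611 y at x=.55 -0.3747
```

Both others are sound, at about 5.4 N. The worn one is on the left, so I'm going to its grip point.

>>> send_rows(plan=[[[0,-0.4,0],[0,0,0]],[[0,0,-1],[0,0,0]],[[0,0,-1],[0,0,0]],[[0,0,-1],[0,0,0.007]],[[0.47,-0.91,0],[0,0,0]],[[0.47,-0.91,0],[0,0,0]],[[0.47,-0.91,0],[0,0,0]],[[0.47,-0.91,0],[0,0,0]],[[0.47,-0.91,0],[0,0,0]],[[0.47,-0.91,0],[0,0,0]]])

```text
time: 24.5
tool_pos: [0.5502, -0.2388, 0.1261]
tool_rot: [3.14, -0.002, -0.2]
contact_force: [-0.4, -0.3, 0.5]
opening: 0.0502
grip_force: 0.0
```

>>> send_rows(plan=[[[0.47,-0.91,0],[0,0,0]],[[0.47,-0.91,0],[0,0,0]],[[0.43,-0.87,0],[0,0,0]],[[0,0,0],[0,0,0]],[[0,0,0],[0,0,0]],[[0,0,0],[0,0,0]],[[0,0,0],[0,0,0]],[[0,0,0],[0,0,0]],[[0,0,0],[0,0,0]],[[0,0,0],[0,0,0]]])

```text
time: 25.75
tool_pos: [0.596, -0.1802, 0.1257]
tool_rot: [3.141, -0.0, -0.2]
contact_force: [1.3, 0.8, 0.3]
opening: 0.0504
grip_force: 0.0
```

Run:
```python
from h import *
o=robot.observe();z=get_calibration('wrist');print(o['tool_pos'].round(4),o['tool_rot'].round(3))
im,d=read_camera('wrist');np.savez('w13.npz',im=im,d=d,**z);cv2.imwrite('pics/w13.png',im)
```

```text
[ 0.596  -0.1802  0.1257] [ 3.141 -0.    -0.2  ]
```

View pics/w13.png

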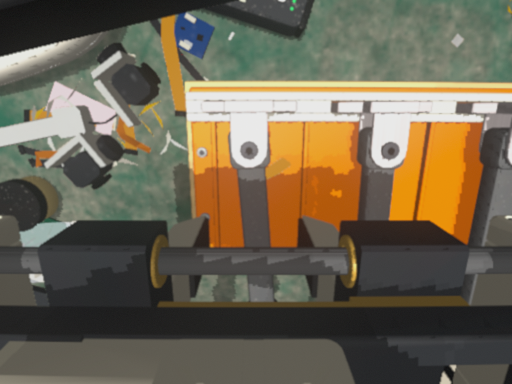

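The pivot screw is at (249,151) on the left and (390,151) in the middle. The beam passes between the fingers.

Run:
```python
from h import *
z=np.load('w13.npz');P=pts('wrist',z['d'],z)
p=ray(z,[(249,151),(390,151)],.075);print(p.round(4),P[160,249].round(4),P[151,249].round(4),'pitch',np.linalg.norm(p[0]-p[1]),np.arctan2(*(p[0]-p[1])[:2]))
print('straight grip',(p[0,:2]-.045*np.array([np.cos(.2),-np.sin(.2)])).round(4),ray(z,[(256,200)],.064),P[200,256])
```

```text
[[ 0.635  -0.1857  0.075 ]
 [ 0.6153 -0.2837  0.075 ]] [ 0.6282 -0.1842  0.0719] [ 0.6352 -0.1857  0.0762] pitch 0.10002318198463366 0.1982332505855889
straight grip [ 0.5909 -0.1767] [[ 0.59493144 -0.18280741  0.064     ]] [ 0.59502009 -0.18282247  0.0642801 ]
```

>>> send_rows(plan=[[[-0.22,-0.1,0.5],[0,0,0]],[[0,0,0.75],[0,0,0]],[[0,0,0.75],[0,0,0]],[[0,0,0.75],[0,0,0]],[[0,0,0.75],[0,0,0]],[[0,0,0],[0,0,0]],[[0,0,0],[0,0,0]],[[0,0,0],[0,0,0]],[[0,0,0],[0,0,0]],[[0,0,0],[0,0,0]]])

```text
time: 27.05
tool_pos: [0.5912, -0.1767, 0.0386]
tool_rot: [3.141, -0.001, -0.2]
contact_force: [0.2, 0.1, 0.4]
opening: 0.0507
grip_force: 0.0
```

>>> send_rows(plan=[[[0,0,0],[0,0,0]],[[0,0,0],[0,0,0]],[[0,0,0],[0,0,0]],[[0,0,0],[0,0,0]],[[0,0,0],[0,0,0]],[[0,0,0],[0,0,0]],[[0,0,0],[0,0,0]],[[0,0,0],[0,0,0]],[[0,0,0],[0,0,0]],[[0,0,0],[0,0,0]]], gripper=-0.7, force=15)

```text
time: 28.3
tool_pos: [0.591, -0.1766, 0.0382]
tool_rot: [3.142, 0.0, -0.2]
contact_force: [-3.1, -1.4, 1.2]
opening: 0.0219
grip_force: 14.7
```

>>> send_rows(plan=[[[0,0,-0.2],[0,0,0]],[[0,0,-0.3],[0,0,0]],[[0,0,-0.3],[0,0,0]],[[0,0,-0.5],[0,0,0]],[[0,0,-0.7],[0,0,0]],[[0,0,-0.8],[0,0,0]],[[0,0,-0.8],[0,0,0]],[[0,0,-0.8],[0,0,0]],[[0,0,-0.6],[0,0,0]],[[0,0,0],[0,0,0]]])

```text
time: 29.55
tool_pos: [0.5918, -0.1769, 0.165]
tool_rot: [3.141, -0.003, -0.2]
contact_force: [0.7, -0.1, -1.9]
opening: 0.0218
grip_force: 14.8
```

Run:
```python
from h import *
o=robot.observe();z=get_calibration('wrist');print(o['tool_pos'].round(4),o['tool_rot'].round(3),o['opening'],o['grip_force'],o['contact_force'])
im,d=read_camera('wrist');np.savez('w14.npz',im=im,d=d,**z);im2,d2=read_camera('top');np.savez('top1.npz',im=im2,d=d2)
cv2.imwrite('pics/w14.png',np.hstack([im,im2])[:, :].copy() if 0 else cv2.resize(np.hstack([im,im2]),(800,300)))
# tray inner floor and rim from top0, restricted by height
z=np.load('top0.npz');im,d=z['im'],z['d'];c=get_calibration('top');hsv=cv2.cvtColor(im,cv2.COLOR_BGR2HSV)
m=cv2.inRange(hsv,(0,120,60),(8,255,255))|cv2.inRange(hsv,(172,120,60),(180,255,255));k=np.zeros_like(m);k[155:252,95:160]=1;m*=k
P=pts('t',d,c);q=P[(m>0)&(P[...,2]>.035)];print(len(q),cv2.minAreaRect(q[:,:2].astype(np.float32)*1000),np.median(q[:,2]))
q=P[(m>0)&(P[...,2]<.022)];print(len(q),cv2.minAreaRect(q[:,:2].astype(np.float32)*1000),np.median(q[:,2]))
```

```text
[ 0.5918 -0.1769  0.165 ] [ 3.141e+00 -3.000e-03 -2.000e-01] 0.02177075218032139 14.77992832660675 [ 0.67337651 -0.09803372 -1.858343  ]
751 ((455.9745178222656, 108.03083801269531), (466.59161376953125, 241.14208984375), 89.14189910888672) 0.045744319627958406
2407 ((453.6430358886719, 286.1223449707031), (235.50682067871094, 144.01263427734375), 0.5198122262954712) 0.013476908699337466
```

View pics/w14.png

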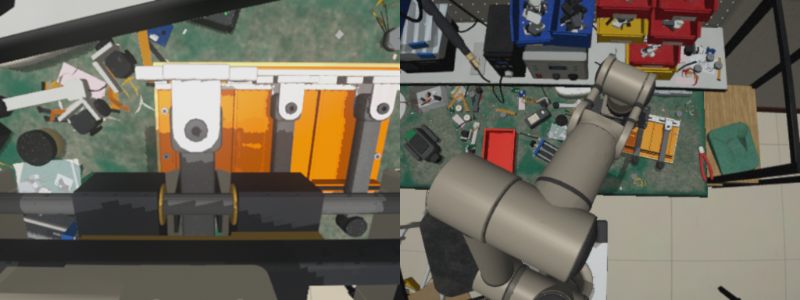

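The arm is held and clear, and the two others still stand in their slots. Carrying it to the tray.

>>> send_rows(plan=[[[0,0,-0.2],[0,0,-0.067]],[[0,0,0],[0,0,-0.067]],[[-0.15,-0.6,0],[0,0,0]],[[-0.25,-1,0],[0,0,0]],[[-0.25,-1,0],[0,0,0]],[[-0.25,-1,0],[0,0,0]],[[-0.25,-1,0],[0,0,0]],[[-0.25,-1,0],[0,0,0]],[[-0.25,-1,0],[0,0,0]],[[-0.25,-1,0],[0,0,0]]])

```text
time: 30.9
tool_pos: [0.5406, 0.0148, 0.168]
tool_rot: [-3.141, 0.001, 0.01]
contact_force: [0.5, -0.1, -1.4]
opening: 0.0217
grip_force: 14.8
```

>>> send_rows(plan=[[[-0.25,-1,0],[0,0,0]],[[-0.25,-1,0],[0,0,0]],[[-0.25,-1,0],[0,0,0]],[[-0.25,-1,0],[0,0,0]],[[-0.25,-1,0],[0,0,0]],[[-0.25,-1,0],[0,0,0]],[[-0.25,-1,0],[0,0,0]],[[-0.25,-1,0],[0,0,0]],[[-0.25,-1,0],[0,0,0]],[[-0.15,-0.95,0],[0,0,0]]])

```text
time: 32.15
tool_pos: [0.4774, 0.2625, 0.168]
tool_rot: [3.141, 0.001, 0.01]
contact_force: [-0.1, 0.2, -0.6]
opening: 0.0223
grip_force: 14.8
```

>>> send_rows(plan=[[[0,-0.4,0],[0,0,0]],[[0,0,0],[0,0.055,0]],[[0,0,0],[0,0,0]],[[0,0,0],[0,0,0]],[[0,0,0],[0,0,0]],[[0,0,0],[0,0,0]],[[0,0,0],[0,0,0]],[[0,0,0],[0,0,0]],[[0,0,0],[0,0,0]],[[0,0,0],[0,0,0]]])

```text
time: 33.4
tool_pos: [0.4788, 0.271, 0.1682]
tool_rot: [3.141, -0.086, 0.011]
contact_force: [0.6, -0.6, -1.6]
opening: 0.022
grip_force: 14.8
```

Run:
```python
from h import *
o=robot.observe();z=get_calibration('wrist');print(o['tool_pos'].round(4),o['tool_rot'].round(3),o['opening'],o['grip_force'],o['contact_force'])
im,d=read_camera('wrist');np.savez('w15.npz',im=im,d=d,**z);cv2.imwrite('pics/w15.png',im)
```

```text
[0.4788 0.271  0.1682] [ 3.141 -0.086  0.011] 0.021972629625158984 14.77967083454132 [ 0.61142122 -0.56986816 -1.61500146]
```

View pics/w15.png

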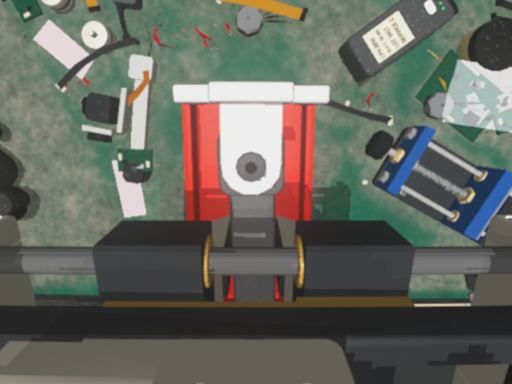

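The flange is at rows 83–101, over the far end of the tray. The tray's side walls are at columns about 184 and 314.

Run:
```python
from h import *
z=np.load('w15.npz');im,d=z['im'],z['d'];P=pts('w',d,z)
hsv=cv2.cvtColor(im,cv2.COLOR_BGR2HSV);m=(cv2.inRange(hsv,(0,130,60),(8,255,255))|cv2.inRange(hsv,(172,130,60),(180,255,255)))>0
for v in (115,130,150,170,190,205):
    s=np.flatnonzero(m[v]&(np.arange(512)>170)&(np.arange(512)<330));print(v,s[0],s[-1],ray(z,[(s[0]-.5,v),(s[-1]+.5,v)],.047)[:,:2].round(4).tolist(),P[v,s[0]+2].round(3),P[v,s[-1]-2].round(3))
q=P[m&(P[...,2]>.04)&(P[...,2]<.056)];print('rim x max',np.percentile(q[:,0],[1,99,100]),len(q))
print('flange',P[92,250].round(4),P[92,180].round(4),P[92,322].round(4),'screw',P[167,251].round(4))
c=get_calibration('top');z=np.load('top0.npz');hsv=cv2.cvtColor(z['im'],cv2.COLOR_BGR2HSV);m=(cv2.inRange(hsv,(0,120,60),(8,255,255))|cv2.inRange(hsv,(172,120,60),(180,255,255)))>0
P=pts('t',z['d'],c);s=m&(P[...,1]>.19)&(P[...,1]<.36)&(P[...,0]<.62)&(P[...,0]>.3)
r=P[s&(P[...,2]>.038)];f=P[s&(P[...,2]<.02)];print('rim',np.percentile(r,[1,99],axis=0).round(4).tolist());print('floor',np.percentile(f,[2,98],axis=0).round(4).tolist())
```

```text
115 182 314 [[0.5507, 0.3384], [0.5521, 0.214]] [0.551 0.336 0.049] [0.552 0.216 0.047]
130 183 313 [[0.5369, 0.3379], [0.5383, 0.2143]] [0.537 0.335 0.048] [0.538 0.217 0.048]
150 184 313 [[0.5182, 0.3375], [0.5195, 0.2134]] [0.518 0.335 0.048] [0.52  0.216 0.048]
170 184 312 [[0.4989, 0.338], [0.5003, 0.2135]] [0.499 0.335 0.049] [0.5   0.216 0.048]
190 185 311 [[0.4793, 0.3377], [0.4807, 0.2135]] [0.48  0.335 0.049] [0.481 0.216 0.048]
205 186 311 [[0.4642, 0.3371], [0.4656, 0.2128]] [0.465 0.334 0.049] [0.466 0.216 0.048]
rim x max [0.4514473  0.55932394 0.56103497] 2121
flange [0.5508 0.2726 0.2119] [0.5525 0.3036 0.1965] [0.5533 0.2409 0.1958] screw [0.5213 0.2719 0.2114]
rim [[0.3395, 0.2125, 0.0385], [0.5782, 0.3378, 0.0503]]
floor [[0.3407, 0.2174, 0.0019], [0.5669, 0.3301, 0.0181]]
```

>>> send_rows(plan=[[[0,-0.16,0],[0,0,0]],[[-0.07,0,0.8],[0,0,0]],[[-0.09,0,1],[0,0,0]],[[-0.09,0,1],[0,0,0]],[[-0.08,0,0.9],[0,0,0]],[[-0.06,0,0.7],[0,0,0]],[[-0.04,0,0.5],[0,0,0]],[[-0.03,0,0.35],[0,0,0]],[[-0.02,0,0.25],[0,0,0]],[[0,0,0],[0,0,0]]])

```text
time: 34.7
tool_pos: [0.4787, 0.2749, 0.03]
tool_rot: [3.141, -0.086, 0.011]
contact_force: [-0.3, -0.4, -1.1]
opening: 0.0219
grip_force: 14.8
```

>>> send_rows(plan=[[[0,0,0.06],[0,0,0]],[[0,0,0.06],[0,0,0]],[[0,0,0.06],[0,0,0]],[[0,0,0.06],[0,0,0]],[[0,0,0.06],[0,0,0]],[[0,0,0.06],[0,0,0]],[[0,0,0.03],[0,0,0]],[[0,0,0],[0,0,0]],[[0,0,0],[0,0,0]],[[0,0,0],[0,0,0]]])

```text
time: 35.95
tool_pos: [0.4796, 0.275, 0.0205]
tool_rot: [3.142, -0.087, 0.011]
contact_force: [0.4, 0.6, -0.9]
opening: 0.022
grip_force: 14.8
```

Not touching yet; down slowly.

>>> send_rows(plan=[[[0,0,0.02],[0,0,0]],[[0,0,0.02],[0,0,0]],[[0,0,0.02],[0,0,0]],[[0,0,0.02],[0,0,0]],[[0,0,0.02],[0,0,0]],[[0,0,0],[0,0,0]],[[0,0,0],[0,0,0]],[[0,0,0],[0,0,0]],[[0,0,0],[0,0,0]],[[0,0,0],[0,0,0]]])

```text
time: 37.2
tool_pos: [0.4798, 0.275, 0.018]
tool_rot: [3.142, -0.087, 0.011]
contact_force: [-1.0, 0.4, 1.4]
opening: 0.0219
grip_force: 14.8
```

>>> send_rows(plan=[[[0,0,0.02],[0,0,0]],[[0,0,0.02],[0,0,0]],[[0,0,0],[0,0,0]],[[0,0,0],[0,0,0]],[[0,0,0],[0,0,0]],[[0,0,0],[0,0,0]],[[0,0,0],[0,0,0]],[[0,0,0],[0,0,0]],[[0,0,0],[0,0,0]],[[0,0,0],[0,0,0]]])

```text
time: 38.45
tool_pos: [0.4799, 0.275, 0.0177]
tool_rot: [-3.142, -0.087, 0.011]
contact_force: [-3.3, -1.1, 7.5]
opening: 0.022
grip_force: 14.9
```

Firm contact while held. Releasing to 40 mm, then moving up.

>>> send_rows(plan=[[[0,0,0],[0,0,0]],[[0,0,0],[0,0,0]],[[0,0,0],[0,0,0]],[[0,0,0],[0,0,0]],[[0,0,-0.1],[0,0,0]],[[0,0,-0.3],[0,0,0]],[[0.05,0,-0.6],[0,0,0]],[[0.08,0,-1],[0,0,0]],[[0.08,0,-1],[0,0,0]],[[0.08,0,-1],[0,0,0]]], gripper=-0.13)

```text
time: 39.7
tool_pos: [0.4786, 0.2751, 0.1193]
tool_rot: [-3.141, -0.088, 0.011]
contact_force: [0.4, 0.1, -0.6]
opening: 0.0402
grip_force: 0.0
```

>>> send_rows(plan=[[[0,0,-1],[0,0,0]],[[0,0,-1],[0,0,0]],[[-1,0,-0.5],[0,0,0]],[[-1,0,0],[0,0,0]],[[-1,0,0],[0,0,0]],[[-0.5,0,0],[0,0,0]],[[0,0,0],[0,0,0]],[[0,0,0],[0,0,0]],[[0,0,0],[0,0,0]],[[0,0,0],[0,0,0]]])

```text
time: 40.95
tool_pos: [0.3863, 0.2739, 0.1718]
tool_rot: [3.141, -0.086, 0.01]
contact_force: [1.1, 1.3, 0.0]
opening: 0.04
grip_force: 0.0
```

Run:
```python
from h import *
o=robot.observe();z=get_calibration('wrist');print(o['time'],o['tool_pos'].round(4),o['contact_force'])
im,d=read_camera('wrist');np.savez('w16.npz',im=im,d=d,**z);im2,_=read_camera('scene')
cv2.imwrite('pics/w16.png',cv2.resize(np.hstack([im,im2]),(800,300)))
```

```text
40.95 [0.3863 0.2739 0.1718] [1.085618   1.26998486 0.02453514]
```

View pics/w16.png

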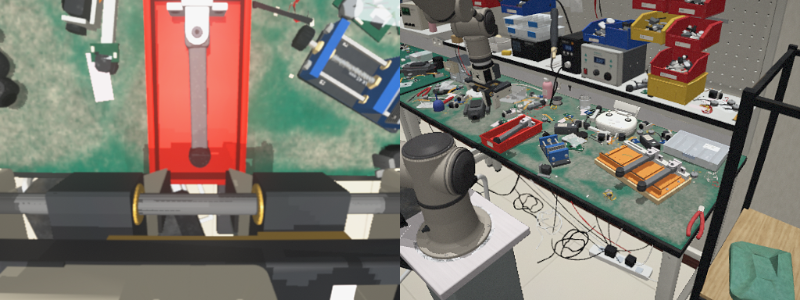

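The worn arm lies inside the tray, the other two stand in the rack, and the gripper is clear.

```bash
python3 -c "
from cell import robot
print(robot.hand_in())"
```

```text
the job is handed in; nothing more can be done
None
```

The worn hinge was on the arm in the left slot; I laid that arm wholly inside the red tray without dropping it, left the two sound arms in their slots, and handed the job in at about 41 s (no verdict was shown).

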